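Park the spring pin and open the carving holder

ROBOT

A 6-joint arm with a two-finger parallel gripper is mounted at the origin on the work surface. World frame = base frame: x ahead of the robot, y to its left, z up, the work surface at z = 0. Lengths are in mm, angles in rad, forces in N, time in s.
With the tool pointing down it reaches from about 350 to 950 mm from the base axis. Payload 17.4 kg.
Tool frame: the origin (TCP) lies on the mounting face of the last link; the fingertips stand arm.tip_reach ahead of it and the grasp point (between the pads) lies 167 mm ahead of it (arm.tip_reach is the distance from the TCP to the fingertips, in mm); z points along the fingers, y is the line along which they close (so a half turn about z gives the same grasp; the last joint's range is limited). The gripper opens to 93 mm and grips with 3 to 60 N. Pads are 15 mm wide; open, the fingers measure 128 mm over their backs; the gripper's body (75 mm by 188 mm) begins 65 mm behind the grasp point.
Start: joints at [-1.274, 0.116, 1.442, -0, 1.584, -0.038], TCP at [221.783, -637.532, 404.746] pointing down, gripper open.
Joint ranges: [-2.83, 2.83], [-0.83, 2.19], [0.07, 2.5], [-1.14, 4.28], [0.01, 3], [-2.97, 2.97]. Speed limits (rad/s): [1.89, 1.89, 2.22, 3.14, 3.14, 3.14].

INTERFACE

Orientations are given as a unit quaternion [x, y, z, w].
In Python, from bench import arm gives the robot as it stands. Calls block until the motion is done:
- arm.goto(position, orientation): joint-space move of the TCP to a pose.
- arm.movel(position, orientation=None, max_speed=150, until_force=None): straight line of the TCP; orientation=None keeps the orientation; max_speed is the mean speed in mm/s. With until_force (N) it stops when the force on the tool has changed by that much, and returns True; else False.
- arm.move_j(angles): joint-space move.
- arm.move_gripper(opening): finger opening in mm; the grip force is fixed at half the most; returns when the fingers have stopped.
- arm.wait(seconds).
- arm.ik(position, orientation): joint angles nearest the present ones, or None.
- arm.get_obs(): the state.
- arm.read_camera(name): name is "scene" or "top"; returns a dict with "pixels" (384x512x3 uint8, red, green, blue), "fx", "fy", "cx", "cy" (pixels), "R" (3x3) and "t" (3): a world point X has camera coordinates R X + t. Camera axes: x right, y down, z forward; pixel columns grow to the right and rows downward; lengths in mm; the calibration is good to about 2 mm. A picture is of the moment at which its call begins. There is no depth.
A pose or a line that the arm cannot do raises arm.IKError and nothing moves.
- arm.job_done(): hands the job in; it is judged then, once.
The state is a dict: "time_s": time; "joint_pos": joint angles; "joint_velocities": joint speeds; "tau": joint torques, N m; "tool_pos": TCP position; "tcp_rot": TCP orientation; "contact_force": force on the tool from outside, world axes, zero at the start; "torque": the same for the moment, N m; "finger_gap": finger opening in mm; "grasp_force": force on a finger pad.
Only numpy, scipy, OpenCV 4.12 (cv2) and the standard library are available. Lean on these libraries where they do the work, as an engineer would, in place of code of your own. Each camera call takes 0.05 s, during which the arm holds its last target. There are 200 camera calls.

TASK

The round carved plaque is finished and has to come out of its holder. Pull up the spring pin on that holder's jaw and turn it a quarter turn so that it rests in its notch and stays up by itself when let go; then slide the jaw fully open by its knob, away from the plaque. Leave the plaque lying in place, the pin parked up, and the other holder with the square blank untouched.

Things in the scene. Friction and masses are not known exactly. Their poses are not given: they have to be found in the camera images.
- pin_handle (a point): Centre of the spring pin's T-handle on the jaw of the holder with the round plaque: dark steel bar 54 long (point y) x 14 wide (x) x 16 mm high on an 8 mm upright shaft, 105 mm above the table at the start. Steel collar below, 32 x 30 mm, its top 28 mm under the centre. At the start x points from jaw to plaque; the axes turn with the bar.
- pin_lift (a joint): Height of that pin, m: 0 = in, jaw locked; 0.012 = clear of its hole; over 0.021 = free to turn; 0.032 = upper stop. Lift 0.024 to 0.030, turn the bar 60 to 120 degrees about the vertical, either way (80 will do), let go: it drops into a notch and stays at 0.018. Turned less, it misses the notch or springs back. The spring pulls down 5 N when in, 11 N at the top.
- jaw_knob (a point): Grip point of the round dark wooden knob on the same jaw: on its axis, 81 mm above the table, 26 mm above the jaw's top. Knob 28 mm in diameter, 40 mm tall, top 14 mm above this point. Axes: x from the jaw towards the plaque (the jaw opens along -x), y along the jaw, z up; the pin's shaft stands at y = -90 mm.
- jaw (a joint): Opening of that jaw, m: 0 = closed on the plaque (start), 0.06 = fully open at its end stop. Slides level, stays where left, needs about 4 N, is locked while the pin is in. The jaw is a wooden bar 150 long, 36 mm thick, top 55 mm above the table, on a plywood board 220 x 165 x 20 mm.
- plaque: Loose round carved wooden plaque, 100 mm in diameter, 20 mm thick, carved rosette up to 8 mm higher, lying on its holder's board between jaw and fixed end stop. Origin under its centre, 20 mm above the table. It marks the right holder; the pin is 82 mm from it, level.
- spare_pin_handle (a point): The same point of the T-handle on the second, identical holder, which holds a plain square blank 100 x 100 mm: a bystander, to be left alone.
Mind the look-alikes: they are no part of the job. Leave any blue look-alike of the plaque alone.

How it is judged:
By the outcome, as a careful person would: the job done as asked, in the order asked, and still so for the second after the job is handed in, with the robot touching nothing.
It also fails if it takes over 51 s, if anything falls off the work surface, if the arm or the gripper's body presses on something with over 40 N, if the wrist force passes 120 N, or if a joint passes its speed limit or range.

## Working session

There is one attempt and no reset: what is moved stays moved. The work goes in short steps, each a Python script; the robot and the scene stay as the last script left them, time stands still between calls to the robot, and variables do not carry over. Pictures are saved under pics/ and viewed, at most 10 in all, crops included, and the job is handed in when it is done.

```bash
mkdir -p pics; ls; cat > h.py <<'E'
import numpy as np, cv2
from bench import arm
def snap(n,f):
    c=arm.read_camera(n); cv2.imwrite(f,c["pixels"][:,:,::-1]); np.savez(f[:-4],**c); return c
def ray(c,u,v,z):
    R=np.array(c["R"]);t=np.array(c["t"]); C=-R.T@t
    d=R.T@np.array([(u-c["cx"])/c["fx"],(v-c["cy"])/c["fy"],1]); return C+d*(z-C[2])/d[2]
E
python3 - <<'E'
from h import *
for n in("top","scene"):
    c=snap(n,f"pics/{n}0.png"); print(n,c["fx"],(-np.array(c["R"]).T@c["t"]).round(),np.array(c["R"]).round(2).tolist())
o=arm.get_obs();print(o["time_s"],o["tcp_rot"],arm.tip_reach)
E
```

```text
pics
top 458.26023141815716 [ 358.   59. 1585.] [[0.02, -1.0, 0.01], [-1.0, -0.02, -0.08], [0.08, -0.0, -1.0]]
scene 392.27167159152634 [841. 671. 816.] [[-0.87, 0.5, 0.02], [0.35, 0.63, -0.69], [-0.36, -0.59, -0.72]]
0.1 [ 9.86019134e-01  1.66631387e-01 -6.86270354e-05 -4.93108721e-04] 186.1
```

View pics/top0.png

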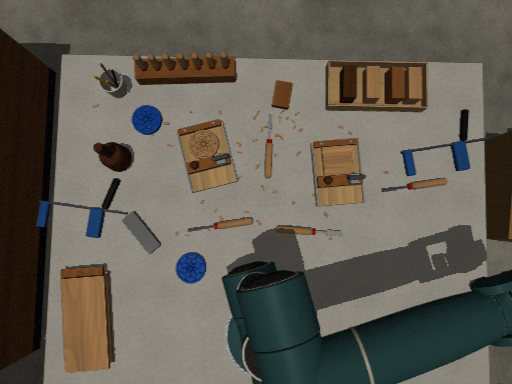

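View pics/scene0.png

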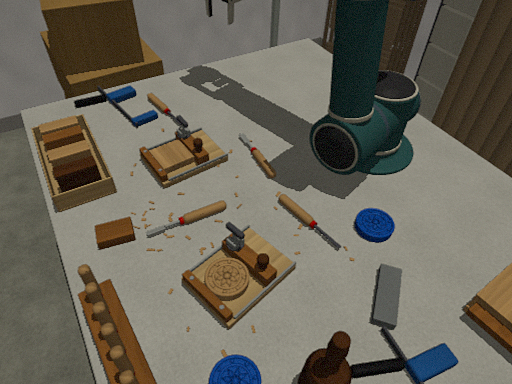

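The round plaque is at about top (205,144) and scene (227,278). Its pin is near top (222,160) and scene (235,235), and its knob near top (194,166) and scene (263,262). I'll zoom in on these.

```bash
python3 - <<'E'
import cv2,numpy as np
a=cv2.imread("pics/top0.png")[115:195,170:245]; b=cv2.imread("pics/scene0.png")[210:330,175:305]
a=cv2.resize(a,None,fx=5,fy=5,interpolation=2); b=cv2.resize(b,None,fx=3.08,fy=3.3333,interpolation=2)
cv2.imwrite("pics/crop.png",np.hstack([a,b[:400]])); print(a.shape,b.shape)
E
```

```text
(400, 375, 3) (400, 400, 3)
```

View pics/crop.png

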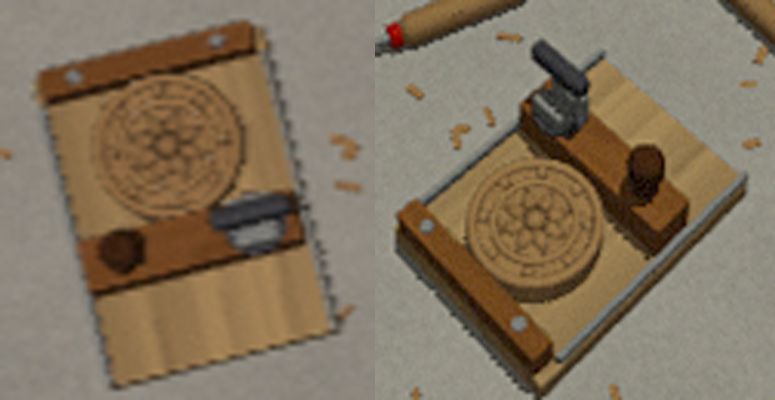

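```bash
cat >> h.py <<'E'
def tri(c1,p1,c2,p2):
    P=lambda c: np.array([[c["fx"],0,c["cx"]],[0,c["fy"],c["cy"]],[0,0,1]])@np.c_[c["R"],c["t"]]
    X=cv2.triangulatePoints(P(c1),P(c2),np.array(p1,float),np.array(p2,float)).ravel(); return X[:3]/X[3]
E
python3 - <<'E'
from h import *
np.set_printoptions(precision=1,suppress=True)
T=np.load("pics/top0.npz");S=np.load("pics/scene0.npz")
t=lambda x,y:(170+(x+.5)/5-.5,115+(y+.5)/5-.5)
s=lambda x,y:(175+(x-375+.5)/3.077-.5,210+(y+.5)/3.333-.5)
print("handle tri",tri(T,t(252,211),S,s(561,67)),"top",ray(T,*t(252,211),109),"sc",ray(S,*s(561,67),105))
print("knob tri",tri(T,t(122,245),S,s(648,160)),"top",ray(T,*t(122,248),85),"sc",ray(S,*s(646,172),81))
print("plaque",ray(T,*t(168,145),42),ray(S,*s(535,222),42))
for a in [(40,98),(112,385),(340,328),(265,30)]: print("board",ray(T,*t(*a),20))
e=[ray(S,*s(*a),105) for a in [(537,47),(586,87)]];print("bar",e)
e=[ray(T,*t(*a),109) for a in [(212,218),(300,204)]];print("bar",e)
e=[ray(S,*s(*a),55) for a in [(522,103),(655,248)]];print("jaw far edge",e)
E
```

```text
handle tri [589.8 169.7 108.2] top [591.3 168.5 109. ] sc [586.5 169.1 105. ]
knob tri [567.1 256.4  91.9] top [568.7 255.3  85. ] sc [565.7 260.4  81. ]
plaque [646.1 231.9  42. ] [643.2 233.6  42. ]
board [681.3 323.8  20. ]
board [483.1 267.7  20. ]
board [525.5 112.6  20. ]
board [732.4 169.4  20. ]
bar [array([594.1, 144.7, 105. ]), array([578.4, 193.3, 105. ])]
bar [array([586.2, 194.4, 109. ]), array([596.5, 137.4, 109. ])]
jaw far edge [array([610.6, 148.2,  55. ]), array([580.6, 300. ,  55. ])]
```

```bash
cat >> h.py <<'E'
TH=np.radians(15.5); X=np.array([np.cos(TH),np.sin(TH),0]); Y=np.array([-np.sin(TH),np.cos(TH),0])
H=np.array([588.5,169.3,105.])
def q(a): return [np.cos(a/2),np.sin(a/2),0,0]
A=TH+np.pi/2
Z=np.array([0,0,1.])
def rep(m):
    o=arm.get_obs(); print(m,"t%.1f"%o["time_s"],"grasp",(np.array(o["tool_pos"])-[0,0,167]).round(1),"F",np.round(o["contact_force"],1),"M",np.round(o["torque"],2),"gap",round(o["finger_gap"],1),"g",np.round(o["grasp_force"],1)); return o
E
python3 - <<'E'
from h import *
up=H+Z*(167+60)
print(arm.ik(up,q(A)),arm.ik(up,q(A-np.pi)))
arm.goto(up,q(A)); rep("above")
arm.move_gripper(45)
print(arm.movel(H+Z*(167+2),max_speed=100,until_force=8)); rep("down")
arm.move_gripper(22); rep("22")
arm.move_gripper(10); rep("grip")
snap("scene","pics/s1.png")
im=cv2.imread("pics/s1.png")[150:340,130:330]; cv2.imwrite("pics/s1c.png",cv2.resize(im,None,fx=3,fy=3,interpolation=2))
E
```

```text
[ 2.38462913e-01  9.19500826e-03  1.67163433e+00 -4.44089210e-16
  1.46076331e+00 -3.20631212e-02] None
above t3.2 grasp [588.7 168.7 165. ] F [ 0.4  0.2 -0. ] M [-0.03 -0.05 -0.07] gap 92.9 g 0.0
False
down t4.9 grasp [588.6 169.3 107.4] F [ 0.6 -0.7  0.2] M [-0.03 -0.11 -0.01] gap 45.2 g 0.0
22 t5.5 grasp [588.5 169.3 107. ] F [-0.  -1.3  0.1] M [ 0.   -0.13  0.02] gap 21.9 g 0.0
grip t5.8 grasp [588.5 169.3 107. ] F [1.4 0.6 0.2] M [ 0.02 -0.21 -0.03] gap 13.7 g 30.0
```

View pics/s1c.png

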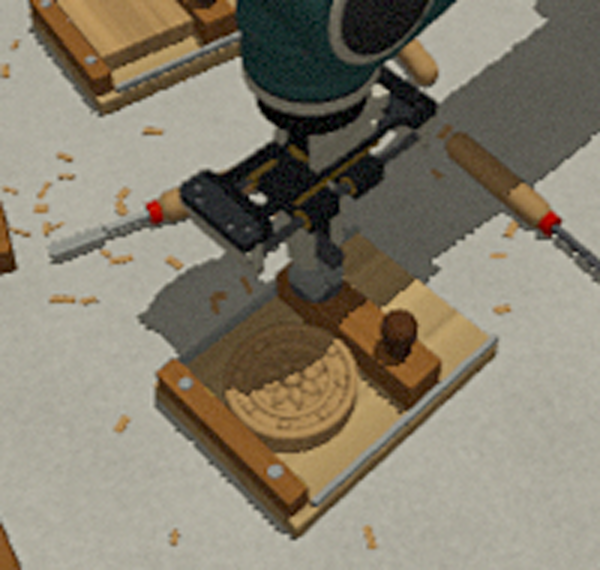

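The fingers hold the bar, with a 13.7 mm gap and almost no side force. Next I'll lift the pin and start the turn, watching the forces.

```bash
python3 - <<'E'
from h import *
p=np.array(arm.get_obs()["tool_pos"])
arm.movel(p+Z*27,max_speed=40); o=rep("lift")
if o["contact_force"][2]<-4:
    j=np.array(o["joint_pos"]); 
    for d in (25,50):
        j2=j.copy(); j2[5]+=np.radians(d); arm.move_j(j2); rep(d)
E
```

```text
lift t6.7 grasp [588.4 169.3 133.6] F [  0.    0.4 -11.1] M [ 0.04 -0.09  0.01] gap 13.5 g 30.0
25 t7.2 grasp [588.4 169.3 133.3] F [ -0.9   0.4 -11. ] M [ 0.03  0.01 -0.01] gap 13.8 g 30.0
50 t7.7 grasp [588.3 169.3 133.4] F [ -3.2   0.6 -12.1] M [ 0.06  0.44 -0.01] gap 14.0 g 30.0
```

```bash
python3 - <<'E'
from h import *
j=np.array(arm.get_obs()["joint_pos"])
for d in (20,38):
    j2=j.copy(); j2[5]+=np.radians(d); arm.move_j(j2); rep(d)
p=np.array(arm.get_obs()["tool_pos"])
arm.movel(p-Z*6,max_speed=40); rep("lower")
arm.move_gripper(45); rep("open")
arm.movel(p+Z*70,max_speed=150); rep("up")
c=snap("scene","pics/s2.png")
im=cv2.imread("pics/s2.png")[180:330,150:320]; cv2.imwrite("pics/s2c.png",cv2.resize(im,None,fx=3,fy=3,interpolation=2))
E
```

```text
20 t8.1 grasp [588.2 169.4 133.3] F [ -3.    1.2 -10.6] M [0.23 0.47 0.  ] gap 13.5 g 30.0
38 t8.5 grasp [588.2 169.4 133.3] F [ -3.7   2.5 -11. ] M [ 0.5   0.6  -0.09] gap 13.9 g 30.0
lower t8.8 grasp [588.3 169.5 127.4] F [ -1.2   3.2 -10.1] M [0.66 0.2  0.05] gap 13.6 g 30.0
open t9.5 grasp [588.2 169.4 127.3] F [ 0.6 -0.2 -0.5] M [ 0.03 -0.06 -0.05] gap 45.1 g 0.0
up t10.2 grasp [588.1 169.4 202.4] F [ 0.1 -0.5  0.1] M [-0.03  0.01 -0.02] gap 45.5 g 0.0
```

View pics/s2c.png

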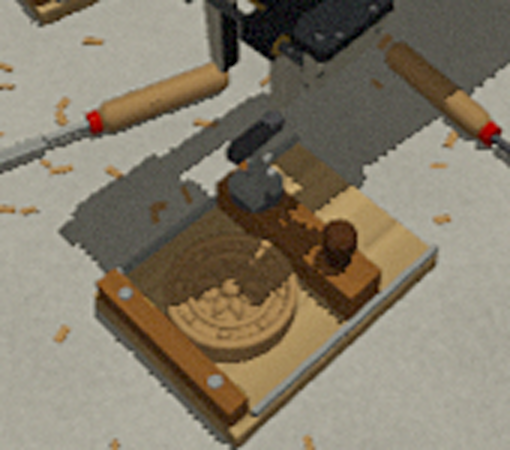

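The bar now sits crosswise, centred near scene pixel (235,226). I'll check its height, then go for the knob.

```bash
python3 - <<'E'
from h import *
c=np.load("pics/s2.npz")
for z in (105,123):
    x=c["R"]@np.array([588.3,169.4,z])+c["t"]; print(z,x[0]/x[2]*c["fx"]+c["cx"],x[1]/x[2]*c["fy"]+c["cy"])
K=H+Y*90; K[2]=83; print(K)
arm.goto(K+Z*(167+90),q(A)); arm.move_gripper(60)
print(arm.movel(K+Z*167,max_speed=100,until_force=8)); rep("down")
arm.move_gripper(36); rep("36")
arm.move_gripper(20); rep("grip")
E
```

```text
105 234.45969366434318 230.14270842695203
123 234.3392473305505 225.19187438844543
[564.44854615 256.02674079  83.        ]
False
down t13.0 grasp [564.6 256.1  83.8] F [-0.5  0.1 -0.5] M [-0.   -0.08 -0.03] gap 59.6 g 0.0
36 t13.6 grasp [564.4 256.   83. ] F [-0.4  0.7  1.5] M [-0.02 -0.08 -0.02] gap 36.1 g 0.0
grip t13.9 grasp [564.5 256.   83. ] F [ 1.7  0.1 -1.1] M [ 0.07 -0.27 -0.01] gap 26.9 g 30.0
```

The pin is parked at about 18 mm and the knob is gripped, so now I'll slide the jaw.

```bash
python3 - <<'E'
from h import *
p=np.array(arm.get_obs()["tool_pos"])
print(arm.movel(p-X*50,max_speed=40,until_force=25)); o=rep("50")
print(arm.movel(p-X*66,max_speed=15,until_force=15)); o=rep("stop")
print("travel",(p-np.array(o["tool_pos"]))@X, (p-np.array(o["tool_pos"]))@Y)
E
```

```text
False
50 t15.3 grasp [516.3 242.7  83. ] F [-0.3 -0.1 -0.4] M [-0.05 -0.14 -0.04] gap 26.8 g 30.0
True
stop t16.1 grasp [506.6 240.   83. ] F [4.6 1.8 0.6] M [ 0.23 -0.85 -0.03] gap 27.1 g 30.0
travel 60.13102259609349 0.017515044672395064
```

```bash
python3 - <<'E'
from h import *
arm.move_gripper(60); p=np.array(arm.get_obs()["tool_pos"]); rep("open")
arm.movel(p+Z*120); arm.goto([400,-350,400],q(0.9)); rep("away")
a=snap("top","pics/t3.png");b=snap("scene","pics/s3.png")
f=lambda i:cv2.resize(i,(400,400),interpolation=2)
cv2.imwrite("pics/c3.png",np.hstack([f(a["pixels"][115:195,170:245,::-1]),f(b["pixels"][200:330,170:300,::-1])]))
E
```

```text
open t16.8 grasp [506.7 240.   82.4] F [-0.2 -0.8  1.9] M [-0.05 -0.14  0.04] gap 59.8 g 0.0
away t19.9 grasp [ 400.4 -349.5  232.9] F [ 1.1 -0.1  0.2] M [-0.04 -0.05 -0.03] gap 59.9 g 0.0
```

View pics/c3.png

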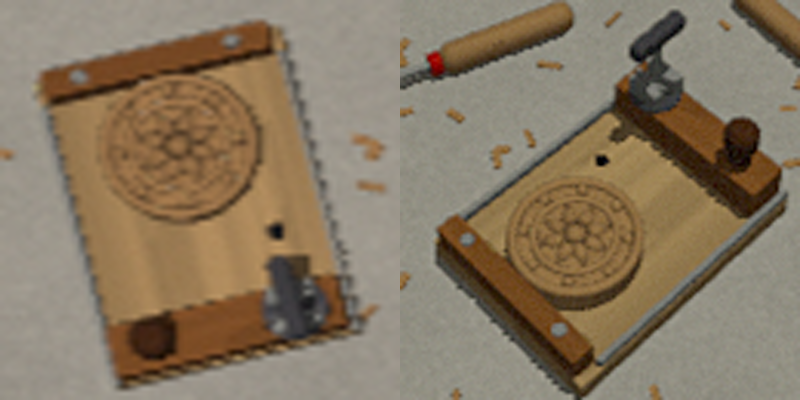

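The jaw is fully open (knob at crop (152,335)). The pin is parked up with its bar crosswise (crop (657,33)), and the plaque hasn't moved. I'm handing it in.

```bash
python3 -c "
from bench import arm
print(arm.job_done())"
```

```text
the job is handed in; nothing more can be done
None
```

The job is handed in at about 20 s of robot time: the pin is parked up in its notch, the jaw is fully open (60 mm), the plaque is still in place, and I never touched the other holder.

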